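# Start and close the pressure pot's threaded lid

## Task

The lid of the resin pressure pot has been set down with its lugs riding on top of the pot's thread. Without lifting it off, turn it backward (counter-clockwise seen from above) by its ears until it drops a step into the thread, then turn it forward (clockwise) until it is fully home against its stop, and let go. Leave the tape roll, the jar and the clip box where they are.

Things in the scene. Friction and masses are not known exactly. Their poses are not given: they have to be found in the camera images.
- pot: Pressure pot, fixed to the table: plain aluminium cylinder 128 mm across on a dark bolted foot 160 mm across, shoulder at 70 mm. Origin: centre of its foot, on the table; z up along its axis, x level towards the brass valve stub on its side. Angles of the lid below: from the pot's +x to the lid's +x, counter-clockwise seen from above. Start: 17 to 67 degrees, lid riding on the thread.
- pot_neck (a point): Centre of the top of the pot's neck, 93 mm above the table, inside the lid; axes as the pot's. Greased right-hand three-start thread: turned back to about 82 degrees the lid drops about 9 mm; a stop follows at 102. Turned forward it then sinks some 10 mm more and ends against a stop at 0. Turned forward while still riding on top it just jams at 0 degrees, 19 mm too high.
- pot_valve (a point): Outer end of the brass valve stub on the pot's side, 96 mm from the pot's axis, 45 mm above the table. When the lid is fully home the ear with the ball stands over this stub.
- lid_mid (a point): Point on the lid's axis, level with the middle of its two ears, which stand out along x, 64 to 98 mm from the axis, 16 mm wide and high. x towards the ear with the ball, z up. Lid: loose steel cap, 0.8 kg, 128 mm across, its flat top 19 mm above this point. This point is 105 mm above the table at the start, 94 to 97 when dropped, 86 fully home. It turns with 1 to 3 N pushed sideways on one ear.
- lid_ball (a point): Centre of the black ball, 22 mm across, on the end of the lid's +x ear, 100 mm from the lid's axis, level with the ears' middle.
- masking_tape: Bystander: roll of blue masking tape lying flat, 100 mm across, 24 mm high; origin under its centre.
- confetti_jar: Bystander: tall jar with a white lid, 39 mm across, 82 mm high; origin under its centre.
- clip_box: Bystander: clear box of petals with black clips, 98 by 114 mm, 77 mm high; origin under its centre.

How it is judged:
On the way:
1. the lid has been turned back and has dropped a step into the thread (z of lid_mid in the frame of pot below 0.0995 m and x of lid_ball in the frame of pot below 0.033 m), for 0.1 s.
At the end, for the whole second after the job is handed in: The lid sits level (within 3 degrees) and at rest, sunk to within 2 mm of its lowest position, with its ball ear within 14 degrees of the stop over the valve stub (z of lid_mid in the frame of pot below 0.088 m and angle between the x axis of lid_mid and the x axis of pot, either way round below 0.25 rad and angle between lid_mid's own z axis and vertical below 0.05 rad and angular speed of lid below 0.1 rad/s); the robot touches nothing.
It fails at once if the lid is lifted more than 12 mm above where it rode on the thread (z of lid_mid in the frame of pot above 0.117 m).
It fails at once if the tape roll, the jar or the clip box is moved by more than 30 mm (distance of any of masking_tape, confetti_jar, clip_box from where it was at the start of the episode above 0.03 m).
It also fails if it takes over 58 s, if anything falls off the work surface, if the arm or the gripper's body presses on something with over 40 N, if the wrist force passes 120 N, or if a joint passes its speed limit or range.

## Robot

A 6-joint arm with a two-finger parallel gripper is mounted at the origin on a cart in front of the work surface, level with it; the furniture and walls round the work are solid. World frame = base frame: x ahead of the robot, y to its left, z up, the work surface at z = 0. Lengths are in m, angles in rad, forces in N, time in s.
With the tool pointing down it reaches from about 0.375 to 0.975 m from the base axis. Payload 3.8 kg.
Tool frame: the origin (TCP) lies midway between the tips of the shut fingers; the grasp point (between the pads) lies 19 mm behind it; z points along the fingers, y is the line along which they close (so a half turn about z gives the same grasp; the last joint's range is limited). The gripper opens to 85 mm and grips with 20 to 120 N. Pads are 22 mm wide; open, the fingers measure 114 mm over their backs; the gripper's body (76 mm by 85 mm) begins 54 mm behind the grasp point. The pads swing forward as they close: fully open they stand 13 mm farther back than shut.
Start: joints at [1.217, 0.264, 1.604, -0, 1.274, -0.037], TCP at [0.21, 0.641, 0.231] pointing down, gripper open.
Joint ranges: [-2.63, 2.63], [-0.94, 2.18], [0.31, 2.57], [-1.31, 4.45], [0, 2.66], [-2.55, 2.55]. Speed limits (rad/s): [2.57, 2.57, 3.14, 3.14, 3.14, 3.14].

## Interface

Orientations are given as a rotation vector (axis times angle).
In Python, from workcell import bot gives the robot as it stands.
- The arm moves only by the tool step_arm, never from a script. Its argument "motion" is a list of rows, each a list of 5 numbers: the finger opening in cm, from 0 to 8.54, then the shift along the tool's x, y, z in cm, then the turn about the tool's z in degrees. In form: [[claw, dx, dy, dz, twist], ...]. A call has 1 to 20 rows; each row is the pose to reach, as a shift and turn from the pose commanded when the call began, along the tool's axes at that moment; what a row does not reach only later rows make up. A row lasts 1/10 s, in which the tool goes at most 50 mm and 8.59 degrees, less where a joint would pass 70% of its speed; a pose out of reach is approached as far as the arm can. A call with a gripper value outside its range is refused whole. The fingers move at their own pace and stop on an object; "force" is the grip in N (left out, the last holds). Time passes only in rows, so rows that repeat a pose let the fingers close. It gives the time, the measured TCP pose, the force, the opening and the grip force at its end, in the units of the state.
- bot.read_state(): the state, without advancing time (a new reading comes with each control period).
- bot.read_camera(name): name is "scene" or "top"; returns (picture, depth): 480x640x3 uint8, red, green, blue; 480x640 float32, m along the optical axis (not along the pixel's ray), 0 where there is no reading.
- bot.calibration(name): a dict with "mtx" (3x3 intrinsics, pixels), "k1" (the pictures are not rectified: a ray, as slopes to the right and down, at radius r is drawn at 1 + k1 r^2 times it, then the intrinsics apply), "origin" and "orientation" of the camera in the world. Camera axes: x right, y up, looking along -z (the intrinsics and any distortion apply to the point x, -y, -z); pixel columns grow to the right and rows downward; lengths in m; the calibration is good to about 2 mm. A picture is of the moment at which its call begins. calibration takes no time and is no camera call.
- bot.finish_job(): hands the job in; it is judged then, once.
The state is a dict: "time": time; "q": joint angles; "joint_vel": joint speeds; "joint_torque": joint torques, N m; "tool_pos": TCP position; "tcp_rot": TCP orientation; "wrist_force": force on the tool from outside, world axes, zero at the start; "torque": the same for the moment, N m; "width": opening from 0.0 (shut) to 1.0 (fully open); "grip_force": force on a finger pad.
Only numpy, scipy, OpenCV 4.12 (cv2) and the standard library are available. Lean on these libraries where they do the work, as an engineer would, in place of code of your own. Each camera call takes 0.05 s, during which the arm holds its last target. There are 200 camera calls.

## Working session

There is one attempt and no reset: what is moved stays moved. The work goes in short steps, Python scripts to look and compute and a tool call to move; the robot and the scene stay as the last step left them, time stands still between calls to the robot, and variables do not carry over. Pictures are saved under pics/ and viewed, at most 10 in all, crops included, and the job is handed in when it is done.

Besides the shell and the picture viewer there is one more tool, called after "Call:" as name(argument=value, ...), one argument or row to a line, values as JSON. step_arm: Moves the arm, as the interface text tells. Its arguments: {"type":"object","properties":{"motion":{"type":"array","items":{"type":"array","items":{"type":"number"}}},"force":{"type":"number"}},"required":["motion"]}

```bash
mkdir -p pics; cat > h.py <<'E'
import numpy as np,cv2
from scipy.spatial.transform import Rotation as R
from workcell import bot
def cam(n):
    p,d=bot.read_camera(n);c=bot.calibration(n);return p,d,c
def ori(c):
    o=np.array(c["orientation"],float)
    return o if o.shape==(3,3) else R.from_rotvec(o).as_matrix()
def pix(c,u,v,depth=None,z=None):
    K=np.array(c["mtx"]);k=c["k1"]
    s=cv2.undistortPoints(np.array([[[u,v]]],float),K,np.array([k,0,0,0,0.]))[0,0]
    ray=ori(c)@np.array([s[0],-s[1],-1]);o=np.array(c["origin"])
    t=depth if z is None else (z-o[2])/ray[2]
    return o+t*ray
E
python3 - <<'E'
from h import *
for n in("scene","top"):
    p,d,c=cam(n);cv2.imwrite(f"pics/{n}0.png",p[:,:,::-1]);np.save(n+"d.npy",d);print(c)
print(bot.read_state())
E
```

```text
{'mtx': array([[551.55615079,   0.        , 316.24734974],
       [  0.        , 551.55615079, 233.95696135],
       [  0.        ,   0.        ,   1.        ]]), 'k1': 0.039744746245682756, 'origin': array([-0.15422921, -0.36843611,  0.88484855]), 'orientation': array([ 0.71954   , -0.44110932, -1.05794718])}
{'mtx': array([[544.33000175,   0.        , 330.79064688],
       [  0.        , 544.33000175, 248.65835158],
       [  0.        ,   0.        ,   1.        ]]), 'k1': -0.08800808579031788, 'origin': array([ 0.33337438, -0.03096706,  1.43783873]), 'orientation': array([ 0.12659162, -0.12820371, -1.53858728])}
{'time': 0.1, 'q': array([ 1.21707856e+00,  2.64695231e-01,  1.60526582e+00, -6.68283434e-06,
        1.27372088e+00, -3.68898742e-02]), 'joint_vel': array([ 1.37642276e-03, -2.43224148e-03, -2.30017024e-03,  2.45263588e-04,
        8.59991462e-04,  6.73301988e-05]), 'joint_torque': array([ 5.71923993e-04, -5.16703498e+01, -3.68592525e+01, -6.84127417e-05,
        6.15999030e-03, -4.16025955e-05]), 'tool_pos': array([0.21006014, 0.64076561, 0.23005948]), 'tcp_rot': array([-0.49552691, -3.10186059,  0.00322097]), 'wrist_force': array([0.57683655, 0.12040224, 0.31215149]), 'torque': array([ 0.03191141,  0.01149678, -0.0378236 ]), 'grip_force': 0.0, 'width': 0.9984341077086439}
```

View pics/scene0.png

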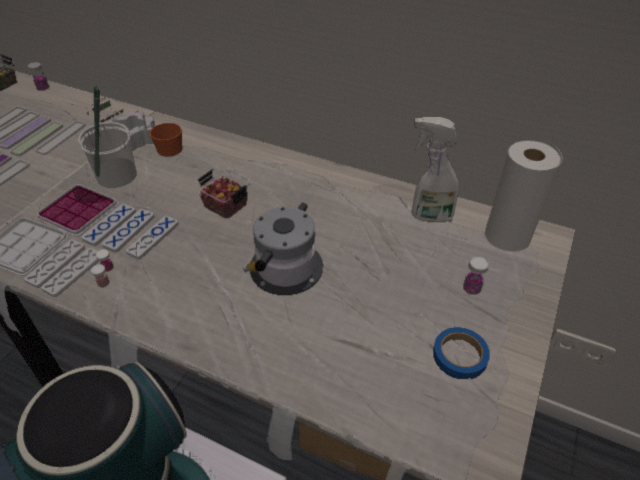

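View pics/top0.png

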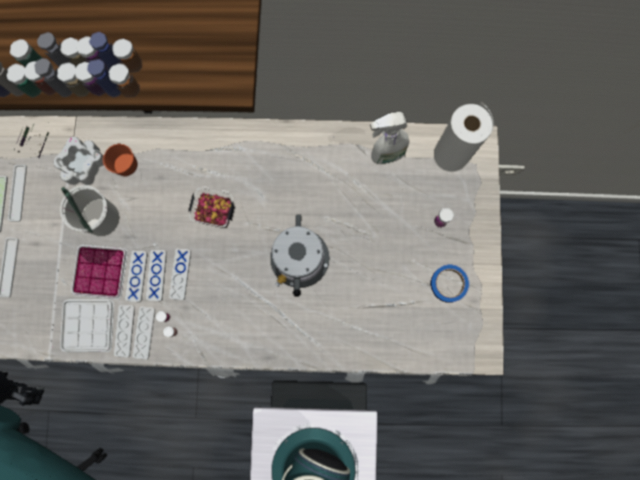

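The scene shows the pot near the middle of the table, with the ball ear pointing back at the robot. In the top picture the lid is at about (298,250), the ball at (297,293), the far ear at (298,218) and the brass stub at (281,280). I'll enlarge both around the pot.

```bash
python3 - <<'E'
from h import *
a=cv2.imread("pics/top0.png")[200:310,250:350];b=cv2.imread("pics/scene0.png")[190:300,235:335]
cv2.imwrite("pics/crop.png",cv2.resize(np.hstack([a,b]),None,fx=4,fy=4,interpolation=cv2.INTER_CUBIC))
c=bot.calibration("top");c2=bot.calibration("scene")
for nm,u,v,z in[("ball",297,293,.105),("ear",298,218,.108),("lidtop",298,250,.124),("valve",281,280,.045)]:print(nm,pix(c,u,v,z=z).round(4))
E
```

```text
ball [0.4399 0.0504 0.105 ]
ear [0.6272 0.0549 0.108 ]
lidtop [0.5436 0.0508 0.124 ]
valve [0.4769 0.0965 0.045 ]
```

View pics/crop.png

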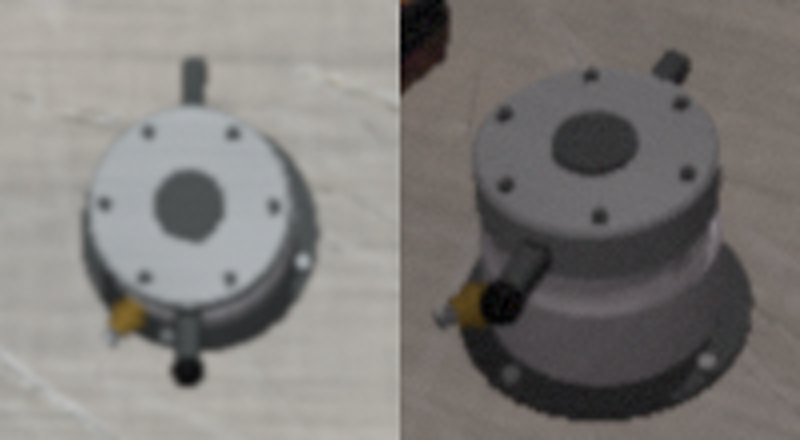

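The enlarged crop puts the lid-top centre at (297,251) in the top picture, the ball at (297,292.5), the far ear tip at (298.5,214.5) and the stub end at (278,284.5). In the scene picture the ball is at (260,265), the lid centre at (283.5,225.5) and the stub end at (246,269).

```bash
cat > plan.py <<'E'
from h import *
def toolshift(target,ydir_deg,st=None):
    """shift (cm, tool axes) and twist (deg) from present pose to TCP target with tool y at ydir"""
    st=st or bot.read_state()
    M=R.from_rotvec(st["tcp_rot"]).as_matrix()
    y=np.degrees(np.arctan2(M[1,1],M[0,1]))
    return (M.T@(np.array(target)-st["tool_pos"])*100).round(2),(y-ydir_deg)
E
python3 - <<'E'
from plan import *
c=bot.calibration("top");s=bot.calibration("scene")
for nm,t,sc,z in[("ball",(297,292.5),(260,265),.105),("lidtop",(297,251),(283.5,225.5),.124),("valve",(278,284.5),(246,269),.045),("ear",(298.5,214.5),None,.110)]:
    print(nm,pix(c,*t,z=z).round(4),None if sc is None else pix(s,*sc,z=z).round(4))
print(toolshift((.444,.05,.23),-90))
E
```

```text
ball [0.4412 0.0505 0.105 ] [0.4448 0.05   0.105 ]
lidtop [0.5411 0.0532 0.124 ] [0.5447 0.0515 0.124 ]
valve [0.4651 0.1037 0.045 ] [0.4688 0.1025 0.045 ]
ear [0.6357 0.0539 0.11  ] None
(array([-40.64, -48.85,   0.11]), np.float64(161.8472158125927))
```

Call:
step_arm(
  motion=[
    [5,-40.2,-49,0,160],
    [5,-40.2,-49,0,160],
    [5,-40.2,-49,0,160],
    [5,-40.2,-49,0,160],
    [5,-40.2,-49,0,160],
    [5,-40.2,-49,0,160],
    [5,-40.2,-49,0,160],
    [5,-40.2,-49,0,160],
    [5,-40.2,-49,0,160],
    [5,-40.2,-49,0,160],
    [5,-40.2,-49,0,160],
    [5,-40.2,-49,0,160],
    [5,-40.2,-49,0,160],
    [5,-40.2,-49,0,160],
    [5,-40.2,-49,0,160],
    [5,-40.2,-49,0,160],
    [5,-40.2,-49,0,160],
    [5,-40.2,-49,0,160],
    [5,-40.2,-49,0,160],
    [5,-40.2,-49,0,160],
  ],
  force=20,
)

```text
time: 2.1
tool_pos: [0.4393, 0.0505, 0.2308]
tcp_rot: [3.141, 0.05, -0.001]
wrist_force: [-1.0, -0.3, 0.5]
width: 0.583
grip_force: 0.0
```

```bash
python3 - <<'E'
from plan import *
st=bot.read_state();print(st["time"],st["tool_pos"],st["q"],st["width"])
print(toolshift((.448,.050,.08),-88.6))
p,d,c=cam("scene");cv2.imwrite("pics/s1.png",cv2.resize(p[120:320,180:380,::-1],None,fx=3,fy=3,interpolation=cv2.INTER_CUBIC))
E
```

```text
2.1 [0.43925029 0.05050722 0.23084431] [ 5.81520957e-02 -1.89390685e-01  2.07398183e+00 -2.14146034e-05
  1.25782740e+00  1.59684556e+00] 0.5825938383269108
(array([ 0.89,  0.08, 15.08]), np.float64(0.4397380300579954))
```

View pics/s1.png

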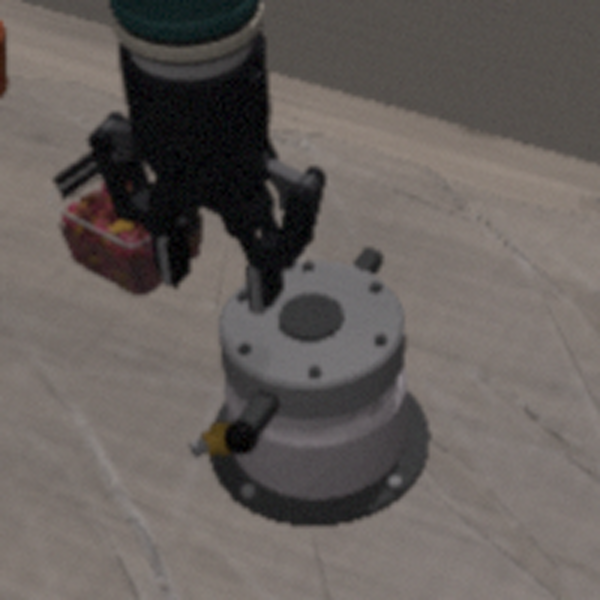

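The fingers hang over the ball ear, one on each side of it, so I'll descend around it.

Call:
step_arm(
  motion=[
    [5,0.9,0.1,4,0],
    [5,0.9,0.1,8,0],
    [5,0.9,0.1,11,0],
    [5,0.9,0.1,13,0],
    [5,0.9,0.1,14.5,0],
    [5,0.9,0.1,15,0],
    [3.2,0.9,0.1,15,0],
    [3.2,0.9,0.1,15,0],
    [3.2,0.9,0.1,15,0],
    [3.2,0.9,0.1,15,0],
  ],
)

```text
time: 3.15
tool_pos: [0.4495, 0.0499, 0.0823]
tcp_rot: [-3.141, -0.051, -0.003]
wrist_force: [1.0, 0.0, 0.4]
width: 0.377
grip_force: 0.0
```

```bash
python3 - <<'E'
from plan import *
st=bot.read_state();print(st["time"],st["tool_pos"],st["wrist_force"],st["width"],st["grip_force"])
C=np.array([.543,.0525])
for a in range(184,247,6):
    r=np.radians(a);sh,tw=toolshift((*(C+.095*np.array([np.cos(r),np.sin(r)])),.081),a-270,st);print(a,sh,round(tw,1))
p,d,c=cam("scene");cv2.imwrite("pics/s2.png",cv2.resize(p[120:320,180:380,::-1],None,fx=3,fy=3,interpolation=cv2.INTER_CUBIC))
E
```

```text
3.15 [0.44951449 0.04988755 0.08233148] [0.9681142  0.02793255 0.38405901] 0.37661442077120516 0.0
184 [-0.14  0.4   0.13] -2.1
190 [-0.05  1.39  0.13] -8.1
196 [0.14 2.36 0.13] -14.1
202 [0.43 3.31 0.13] -20.1
208 [0.82 4.23 0.13] -26.1
214 [1.31 5.1  0.14] -32.1
220 [1.88 5.91 0.14] -38.1
226 [2.53 6.66 0.14] -44.1
232 [3.26 7.33 0.14] -50.1
238 [4.06 7.93 0.14] -56.1
244 [4.91 8.44 0.14] -62.1
```

View pics/s2.png

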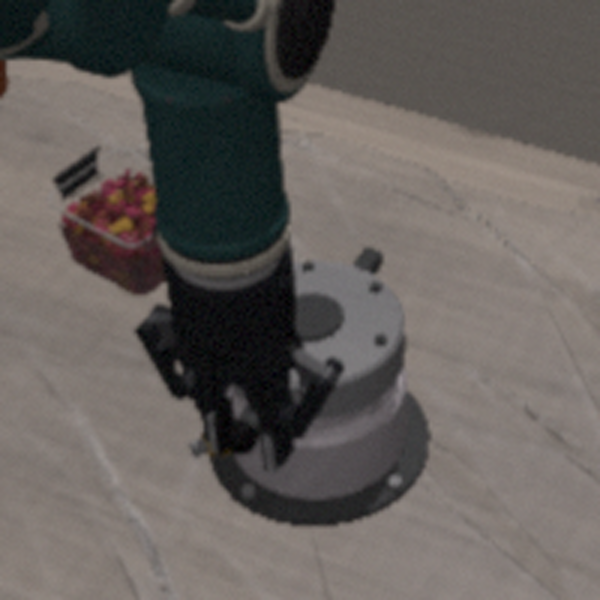

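The ball sits between the fingers. I'll sweep it back (counter-clockwise).

Call:
step_arm(
  motion=[
    [3.2,-0.14,0.4,0,-2],
    [3.2,-0.1,0.9,0,-5],
    [3.2,-0.05,1.4,0,-8],
    [3.2,0.05,1.9,0,-11],
    [3.2,0.14,2.36,0,-14],
    [3.2,0.28,2.85,0,-17],
    [3.2,0.43,3.3,0,-20],
    [3.2,0.62,3.8,0,-23],
    [3.2,0.82,4.23,0,-26],
    [3.2,1.06,4.7,0,-29],
    [3.2,1.3,5.1,0,-32],
    [3.2,1.6,5.5,0,-35],
    [3.2,1.9,5.9,0,-38],
    [3.2,2.2,6.3,0,-41],
    [3.2,2.5,6.66,0,-44],
    [3.2,2.9,7,0,-47],
    [3.2,3.26,7.33,0,-50],
    [3.2,4.06,7.9,0,-56],
    [3.2,4.5,8.2,0,-59],
    [3.2,4.9,8.44,0,-62],
  ],
)

```text
time: 5.2
tool_pos: [0.4997, -0.0327, 0.0815]
tcp_rot: [-2.663, -1.663, 0.002]
wrist_force: [-2.1, 1.9, 2.0]
width: 0.373
grip_force: 1.6
```

```bash
python3 - <<'E'
from plan import *
st=bot.read_state();print(st["time"],st["tool_pos"],st["wrist_force"],st["width"],st["q"][5])
p,d,c=cam("scene");a=p[130:330,180:380,::-1]
p2,d2,c2=cam("top");b=p2[170:370,200:400,::-1]
cv2.imwrite("pics/s3.png",cv2.resize(np.hstack([a,b]),None,fx=2,fy=2,interpolation=cv2.INTER_CUBIC))
# lid-top height from depth, top camera
out=[]
for v in range(225,275,2):
    for u in range(280,315,2):
        if d2[v,u]>0:
            P=pix(c2,u,v,depth=d2[v,u]); out.append(P)
out=np.array(out);z=out[:,2];g=z[(z>.09)&(z<.135)];print(len(g),np.median(g),np.percentile(g,[10,90]))
d0=np.load("topd.npy");z=np.array([pix(c2,u,v,depth=d0[v,u])[2] for v in range(240,262,2) for u in range(285,310,2)]);print(np.median(z))
E
```

```text
5.2 [ 0.49972047 -0.03268587  0.08150329] [-2.06004239  1.92924852  1.975909  ] 0.3728423899182261 0.3385300941350829
210 0.1157256363912681 [0.11211823 0.11934816]
0.12526473016459705
```

View pics/s3.png

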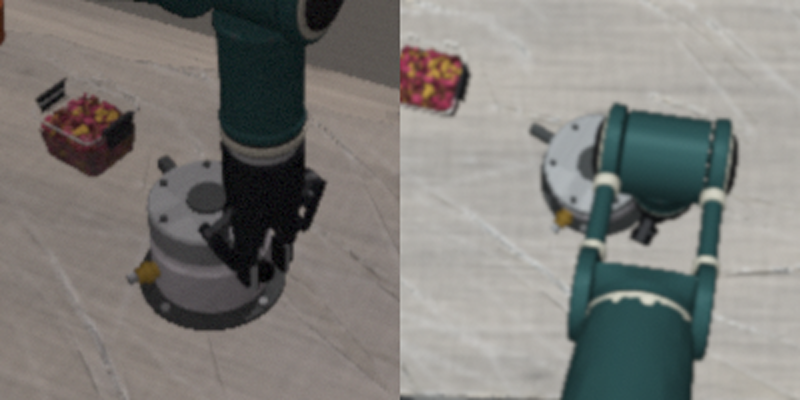

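The lid has dropped: its top went from 125.3 to 115.7 mm, and the ball is at about 94° from the stub. Next is the forward sweep, lowering a little on the way.

```bash
python3 - <<'E'
from plan import *
C=np.array([.543,.0525]);st=bot.read_state()
for a in range(240,135,-6):
    r=np.radians(a);sh,tw=toolshift((*(C+.095*np.array([np.cos(r),np.sin(r)])),.070),a-270,st);print(a,sh,round(tw,1))
E
```

```text
240 [ 0.06 -0.63  1.17] 3.9
234 [ 0.18 -1.62  1.17] 9.9
228 [ 0.4  -2.59  1.17] 15.9
222 [ 0.72 -3.53  1.17] 21.9
216 [ 1.14 -4.43  1.17] 27.9
210 [ 1.65 -5.29  1.17] 33.9
204 [ 2.25 -6.08  1.17] 39.9
198 [ 2.93 -6.81  1.17] 45.9
192 [ 3.67 -7.46  1.17] 51.9
186 [ 4.49 -8.04  1.17] 57.9
180 [ 5.36 -8.52  1.16] 63.9
174 [ 6.27 -8.91  1.16] 69.9
168 [ 7.22 -9.21  1.16] 75.9
162 [ 8.2  -9.4   1.16] 81.9
156 [ 9.19 -9.49  1.17] 87.9
150 [10.18 -9.47  1.17] 93.9
144 [11.17 -9.35  1.17] 99.9
138 [12.14 -9.13  1.17] 105.9
```

Call:
step_arm(
  motion=[
    [3.2,0.06,-0.6,0.3,4],
    [3.2,0.1,-1.1,0.6,7],
    [3.2,0.18,-1.6,0.8,10],
    [3.2,0.3,-2.1,1,13],
    [3.2,0.4,-2.6,1.1,16],
    [3.2,0.55,-3.05,1.1,19],
    [3.2,0.72,-3.5,1.1,22],
    [3.2,1.14,-4.4,1.1,28],
    [3.2,1.65,-5.3,1.1,34],
    [3.2,2.25,-6.1,1.1,40],
    [3.2,2.9,-6.8,1.1,46],
    [3.2,3.7,-7.5,1.1,52],
    [3.2,4.5,-8,1.1,58],
    [3.2,5.4,-8.5,1.1,64],
    [3.2,6.3,-8.9,1.1,70],
    [3.2,7.2,-9.2,1.1,76],
    [3.2,7.7,-9.3,1.1,79],
    [3.2,8.2,-9.4,1.1,82],
    [3.2,8.7,-9.45,1.1,85],
    [3.2,9.2,-9.5,1.1,88],
  ],
)

```text
time: 7.3
tool_pos: [0.4551, 0.0913, 0.0701]
tcp_rot: [3.07, -0.662, -0.001]
wrist_force: [-1.3, -1.6, -1.0]
width: 0.375
grip_force: 0.8
```

```bash
python3 - <<'E'
from plan import *
C=np.array([.543,.0525]);st=bot.read_state();print(st["time"],st["tool_pos"],st["wrist_force"],st["grip_force"])
for a in range(154,135,-2):
    r=np.radians(a);sh,tw=toolshift((*(C+.095*np.array([np.cos(r),np.sin(r)])),.070),a-270,st);print(a,sh,round(tw,1))
E
```

```text
7.3 [0.45507773 0.09130502 0.07008513] [-1.28885075 -1.62653496 -1.02951081] 0.797891691327095
154 [ 0.11 -0.36  0.01] 1.7
152 [ 0.13 -0.69  0.01] 3.7
150 [ 0.16 -1.03  0.01] 5.7
148 [ 0.2  -1.35  0.01] 7.7
146 [ 0.25 -1.68  0.01] 9.7
144 [ 0.31 -2.01  0.01] 11.7
142 [ 0.38 -2.33  0.01] 13.7
140 [ 0.46 -2.65  0.01] 15.7
138 [ 0.56 -2.97  0.01] 17.7
136 [ 0.66 -3.28  0.  ] 19.7
```

Call:
step_arm(
  motion=[
    [3.2,0.1,-0.4,0,2],
    [3.2,0.13,-0.7,0,4],
    [3.2,0.16,-1,0,6],
    [3.2,0.2,-1.35,0,8],
    [3.2,0.25,-1.7,0,10],
    [3.2,0.3,-2,0,12],
    [3.2,0.35,-2.15,0,13],
    [3.2,0.38,-2.3,0,14],
    [3.2,0.38,-2.3,0,14],
  ],
)

```text
time: 8.2
tool_pos: [0.4677, 0.1108, 0.07]
tcp_rot: [2.968, -1.027, -0.002]
wrist_force: [-3.3, -1.8, -0.7]
width: 0.377
grip_force: 1.5
```

```bash
cat > chk.py <<'E'
from plan import *
st=bot.read_state();print(st["time"],st["tool_pos"],st["wrist_force"],st["grip_force"])
p2,d2,c2=cam("top")
z=np.array([pix(c2,u,v,depth=d2[v,u])[2] for v in range(225,275) for u in range(280,325) if d2[v,u]>0])
h,e=np.histogram(z,bins=np.arange(.09,.135,.003));print(h,np.median(z[(z>.09)&(z<.13)]))
E
python3 chk.py
```

```text
8.2 [0.46767223 0.11080555 0.06999808] [-3.25711363 -1.79821834 -0.6517696 ] 1.5086277946829796
[ 19  31  29 168 489 471 219  41  11   0   0   0   0   0   0] 0.10501129762001848
```

The lid top is at 105 mm, so lid_mid is at about 86 mm. I'll push a little further to confirm the stop.

Call:
step_arm(
  motion=[
    [3.2,0.05,-0.2,0,1],
    [3.2,0.1,-0.4,0,2],
    [3.2,0.1,-0.4,0,2],
  ],
)

```text
time: 8.55
tool_pos: [0.4684, 0.1116, 0.0692]
tcp_rot: [2.945, -1.076, -0.009]
wrist_force: [-9.0, -8.5, 5.1]
width: 0.372
grip_force: 6.0
```

The force has risen to about 12 N, so it's against the stop. Now I'll back off, open and rise.

Call:
step_arm(
  motion=[
    [3.2,0,0.3,0,0],
    [3.6,-0.1,0.5,0,0],
    [5,-0.1,0.5,0,0],
    [5,-0.1,0.5,0,0],
    [5,-0.1,0.5,0,0],
    [5,-0.1,0.5,-2,0],
    [5,-0.1,0.5,-5,0],
    [5,-0.1,0.5,-9,0],
    [5,-0.1,0.5,-13,0],
    [5,-0.1,0.5,-17,0],
    [5,8,0.5,-17,0],
    [5,14,0.5,-17,0],
    [5,14,0.5,-17,0],
    [5,14,0.5,-17,0],
  ],
)

```text
time: 9.95
tool_pos: [0.5791, 0.0164, 0.2403]
tcp_rot: [2.949, -1.083, 0.004]
wrist_force: [-0.9, -0.0, -0.5]
width: 0.587
grip_force: 0.0
```

```bash
python3 chk.py; python3 - <<'E'
from h import *
p,d,c=cam("scene");a=p[130:330,180:380,::-1]
p2,d2,c2=cam("top");b=p2[170:370,200:400,::-1]
cv2.imwrite("pics/s4.png",cv2.resize(np.hstack([a,b]),None,fx=2,fy=2,interpolation=cv2.INTER_CUBIC))
E
```

```text
9.95 [0.57914675 0.01635749 0.24033362] [-0.89563568 -0.02428196 -0.47060291] 0.0
[  0   3  19 194 492 468 208  72  10   1   0   0   0   0   0] 0.10517179372100438
```

View pics/s4.png

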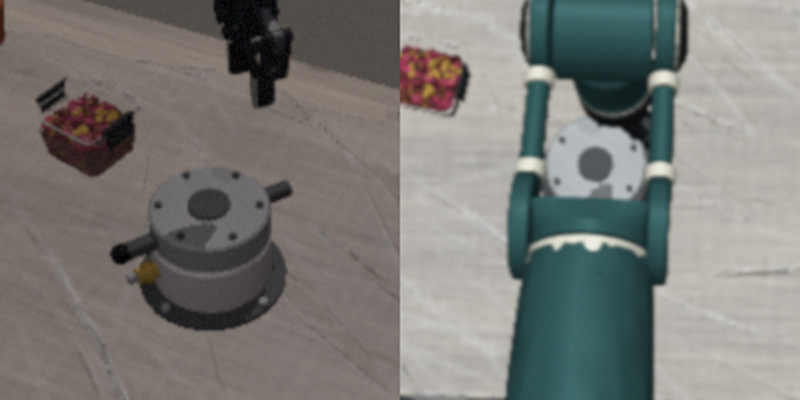

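The lid is level and low, the hand is clear, and the ball is at about (241,256.5) in the scene picture, above the stub. I'll check its angle and hand in if it's right.

```bash
python3 - <<'E'
from h import *
c=bot.calibration("scene")
b=pix(c,241,256.5,z=.086);m=pix(c,180+209/2,130+204/2,z=.105);v=pix(c,246,269,z=.045)
f=lambda p:np.degrees(np.arctan2(*(p-m)[1::-1]))
print(b,m,f(b),f(v))
if abs(f(b)-f(v))<8: print(bot.finish_job())
E
```

```text
[0.46311988 0.10613605 0.086     ] [0.54591409 0.05094758 0.105     ] 146.31360339262346 146.21502830553146
the job is handed in; nothing more can be done
None
```

The lid dropped into the thread, was turned home against its stop and released, and the job was handed in. At the end lid_mid was at about 86 mm, and the ball ear was within about a degree of the stub.

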